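Load a print into a snap-rail picture frame

ROBOT

A 6-joint arm with a two-finger parallel gripper is mounted at the origin on the work surface. World frame = base frame: x ahead of the robot, y to its left, z up, the work surface at z = 0. Lengths are in mm, angles in rad, forces in N, time in s.
With the tool pointing down it reaches from about 200 to 875 mm from the base axis. Payload 3.4 kg.
Tool frame: the origin (TCP) lies midway between the tips of the shut fingers; the grasp point (between the pads) lies 19 mm behind it; z points along the fingers, y is the line along which they close (so a half turn about z gives the same grasp; the last joint's range is limited). The gripper opens to 94 mm and grips with 3 to 60 N. Pads are 16 mm wide; open, the fingers measure 119 mm over their backs; the gripper's body (75 mm by 177 mm) begins 78 mm behind the grasp point.
Start: joints at [1.048, 0.276, 1.505, -0, 1.361, -0.121], TCP at [224.889, 529.236, 205.493] pointing down, gripper open.
Joint ranges: [-2.89, 2.89], [-0.75, 2.08], [0.22, 2.7], [-1.18, 4.32], [0.11, 2.71], [-2.7, 2.7]. Speed limits (rad/s): [2.57, 2.57, 3.14, 3.14, 3.14, 3.14].

INTERFACE

Orientations are given as a unit quaternion [w, x, y, z].
In Python, from rig import env, snapshot, get_calibration, workorder gives the robot as it stands. The module is installed in compiled form; this text tells all that it offers.
- The arm moves only by the shell command python3 -m creep 'ROWS' [FORCE]. ROWS is JSON, a list of rows, each an object with "angular": the turn, a rotation vector about the tool's x, y, z each as a share of 90 degrees, from -1 to 1, a list of three; "translation": the shift along the tool's x, y, z each as a share of 50 cm, from -1 to 1, a list of three; "fingers": the gripper's target within -1 to 1 (fully open at 1, half-way at 0, shut at -1). A call has 1 to 8 rows; each row is the pose to reach, as a shift and turn from the pose commanded when the call began, along the tool's axes at that moment; what a row does not reach only later rows make up. A row lasts 1/12 s, in which the tool goes at most 41.7 mm and 7.16 degrees, less where a joint would pass 70% of its speed; a pose out of reach is approached as far as the arm can. A call with a number of a shift or a turn outside -1 to 1 is refused whole. A call with a gripper value outside its range is refused whole. The fingers move at their own pace and stop on an object; FORCE is the grip in N (left out, the last holds). Time passes only in rows, so rows that repeat a pose let the fingers close. It gives the time, the measured TCP pose, the force, the opening and the grip force at its end, in the units of the state.
- env.observe(): the state, without advancing time (a new reading comes with each control period).
- snapshot(name): name is "scene" or "top" or "wrist"; returns (picture, depth): 420x560x3 uint8, blue, green, red; 420x560 float32, mm along the optical axis (not along the pixel's ray), 0 where there is no reading.
- get_calibration(name): a dict with "mtx" (3x3 intrinsics, pixels), "R" (3x3) and "t" (3): a world point X has camera coordinates R X + t. Camera axes: x right, y down, z forward; pixel columns grow to the right and rows downward; lengths in mm; the calibration is good to about 2 mm. A picture is of the moment at which its call begins: read the wrist's pose just before it. get_calibration takes no time and is no camera call; for the wrist camera it gives the pose at the moment of the call.
- workorder.job_done(): hands the job in; it is judged then, once.
The state is a dict: "time_s": time; "q": joint angles; "dq": joint speeds; "effort": joint torques, N m; "eef_pos": TCP position; "ee_rot": TCP orientation; "force": force on the tool from outside, world axes, zero at the start; "moment": the same for the moment, N m; "gripper_width": opening from 0.0 (shut) to 1.0 (fully open); "finger_force": force on a finger pad.
Only numpy, scipy, OpenCV 4.12 (cv2) and the standard library are available. Lean on these libraries where they do the work, as an engineer would, in place of code of your own. Each camera call takes 0.05 s, during which the arm holds its last target. There are 200 camera calls.

TASK

Slide the mounted print into the clip frame until its far edge is fully home against the far stop, then press the two side rails down over it, each until it snaps shut and stays shut by itself. Leave the bottle, the corner sample and the cup where they stand.

Things in the scene. Friction and masses are not known exactly. Their poses are not given: they have to be found in the camera images.
- clip_frame: Clip frame fixed to the bench: black tray on a brown wooden board, 160 mm (x) by 270 mm (y). Origin on the bench surface under the middle of the print's home place; x points from the open near end to the far stop, y left, z up. Near end of board and tray at x = -66 mm; tray floor 16 mm above the bench; guide walls 22 mm high with inner faces at y = +107 and -107 mm.
- far_stop (a point): Middle of the face of the aluminium far stop that the print's far edge must meet, at x = +74 mm in the clip frame, 22 mm above the bench. A cap on the stop, 27 to 30 mm above the bench, reaches 10 mm over the print.
- print_panel: Mounted print: stiff white-edged board with a blue and orange picture, 148 (x) by 210 (y) by 6 mm, about 0.25 kg. Origin at the centre of its underside, axes as the frame's. Starts on the tray floor between the guides (2 mm play each side), 35 to 65 mm short of home. Home, its origin is at x = 0 in the frame and its near edge still sticks out 8 mm past board and tray. It slides with 1 to 4 N.
- left_rail (a joint): Angle of the left (+y) rail: 0 standing open (63 degrees up, leaning in over the print), 1.1 shut flat. A spring holds it open; the resistance grows to about 12 N of downward push at the free edge near 0.5, then fades to nothing at 0.95 (edge 5 mm above shut), where the rail snaps down and stays shut. Let go before that, it springs open again.
- right_rail (a joint): Angle of the right (-y) rail, working just like the left one: 0 open, hardest near 0.5, snaps over at 0.95, 1.1 shut.
- left_rail_edge (a point): Middle of the free edge of the left rail, on its upper face; moves with the rail. Aluminium rail 126 mm long (along x), 34 mm from hinge to free edge, 3 mm thick, 10 mm orange strip along it near the free edge. It is hinged along x at y = +120 mm in the clip frame, 26 mm above the bench. Open, this point is at about y = +108 mm, 58 mm above the bench.
- right_rail_edge (a point): The same point on the right rail, mirrored: hinge at y = -120 mm; open, this point is at about y = -108 mm, 58 mm above the bench.
- left_shut (a point): Fixed point where the left rail's free edge (upper face) lies when shut: y = +86 mm in the clip frame, 29.5 mm above the bench.
- right_shut (a point): The same for the right rail: y = -86 mm in the clip frame, 29.5 mm above the bench.
- glue_bottle: Bystander: white glue bottle with an orange cap, 60 mm across, 150 mm high; origin at the centre of its foot.
- corner_sample: Bystander: L-shaped dark wooden moulding corner with a brass line, legs 110 mm long, 30 mm wide, 22 mm high; origin on the underside where the leg centre lines cross.
- marker_cup: Bystander: empty grey cup, 80 mm across, 95 mm high; origin at the centre of its foot.

How it is judged:
By the outcome, as a careful person would: the job done as asked, in the order asked, and still so for the second after the job is handed in, with the robot touching nothing.
It also fails if it takes over 58 s, if anything falls off the work surface, if the arm or the gripper's body presses on something with over 40 N, if the wrist force passes 120 N, or if a joint passes its speed limit or range.

## Working session

There is one attempt and no reset: what is moved stays moved. The work goes in short steps, Python scripts to look and compute and a shell command to move; the robot and the scene stay as the last step left them, time stands still between calls to the robot, and variables do not carry over. Pictures are saved under pics/ and viewed, at most 10 in all, crops included, and the job is handed in when it is done.

```bash
mkdir -p pics
cat > h.py <<'E'
import numpy as np,cv2
from rig import env,snapshot,get_calibration
def w(name,depth,u,v,cal=None):
    c=cal or get_calibration(name);K=np.array(c["mtx"]);d=depth[int(v),int(u)]
    p=np.linalg.inv(K)@[u,v,1]*d
    return np.array(c["R"]).T@(p-np.array(c["t"]).ravel())
def proj(name,X):
    c=get_calibration(name);p=np.array(c["mtx"])@(np.array(c["R"])@X+np.array(c["t"]).ravel());return p[:2]/p[2]
E
python3 - <<'E'
from h import *
s=env.observe();print(s)
for n in("top","scene"):
    p,d=snapshot(n);cv2.imwrite(f"pics/{n}0.png",p);np.save(f"{n}0.npy",d)
E
```

```text
{'time_s': 0.0, 'q': array([ 1.04799307e+00,  2.76617939e-01,  1.50609614e+00, -8.63587370e-06,
        1.36070806e+00, -1.20982291e-01]), 'dq': array([-0.00068468,  0.00020435, -0.00135147, -0.00110267, -0.00044146,
       -0.0010511 ]), 'effort': array([-1.01693386e-03, -4.04570925e+01, -2.37221467e+01,  7.04255886e-02,
        3.44145996e-02, -1.38754071e-04]), 'eef_pos': array([224.59754827, 528.71499633, 204.60641341]), 'ee_rot': array([-2.85384767e-04,  1.99560611e-01,  9.79885057e-01, -8.69094590e-04]), 'force': array([0.61324829, 0.7228488 , 0.22800516]), 'moment': array([ 0.01248976, -0.01637846, -0.00623166]), 'finger_force': 0.0, 'gripper_width': 1.0000914102395337}
```

View pics/top0.png

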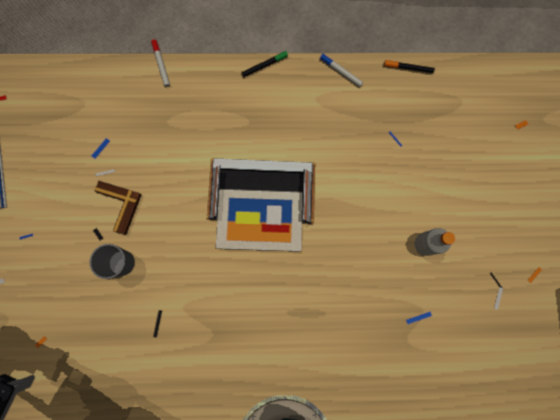

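View pics/scene0.png

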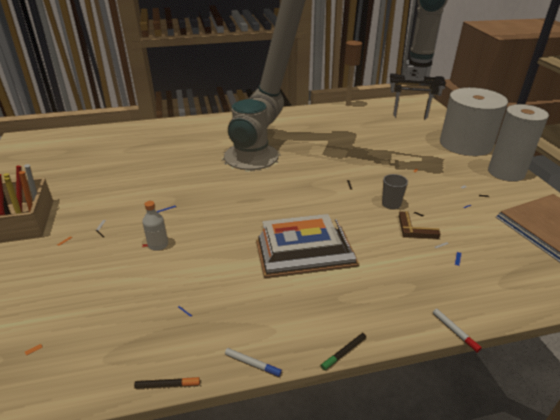

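The top view shows the frame at about u 208–314, v 158–250, with the far stop at v≈165 and the print's near edge at v≈250. The cup and corner sample are on the left and the bottle is on the right.

Run:
```python
from h import *
p=cv2.imread("pics/top0.png");c=p[145:265,195:330]
cv2.imwrite("pics/crop0.png",cv2.resize(c,None,fx=5,fy=5,interpolation=cv2.INTER_CUBIC)[:600])
d=np.load("top0.npy")
for u,v in [(219,247),(300,247),(230,195),(294,195),(225,165),(300,165),(260,165),(260,180)]:print(u,v,w("top",d,u,v).round(1))
```

```text
219 247 [467.  152.4  22.5]
300 247 [464.1 -47.1  22. ]
230 195 [597.5 126.5  21.2]
294 195 [595.2 -34.7  23.5]
225 165 [673.3 138.7  30.1]
300 165 [671.7 -51.2  29. ]
260 165 [672.5  50.3  29.7]
260 180 [636.7  51.   16.5]
```

View pics/crop0.png

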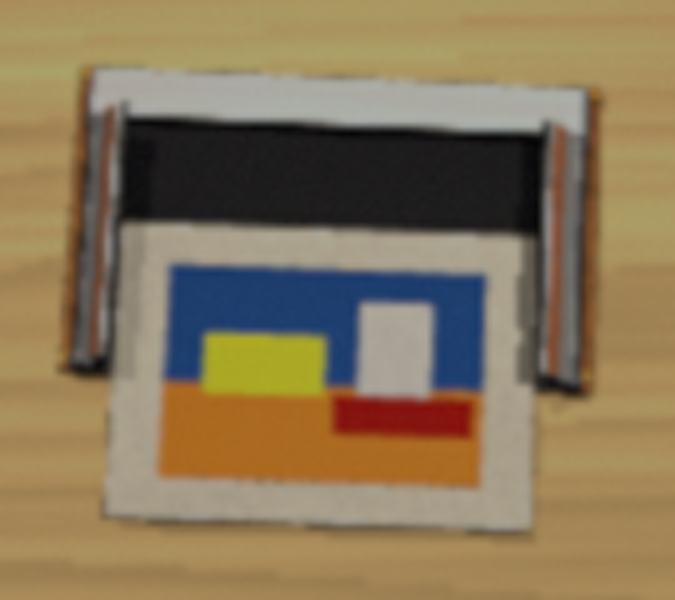

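Crop is 5× with offset (195,145). Cap near edge runs (128,118)–(543,133), cap outer corners (93,68) and (588,90), print near corners (104,516) and (532,530), print far edge (122,222)–(537,232). I'll fit the frame pose from these.

Run:
```python
from h import *
c=get_calibration("top");K=np.array(c["mtx"]);R=np.array(c["R"]);t=np.array(c["t"]).ravel()
def pz(cu,cv,z):
    u=195+cu/5-.4;v=145+cv/5-.4
    o=-R.T@t;r=R.T@np.linalg.inv(K)@[u,v,1];return o+r*(z-o[2])/r[2]
for n,a,b,z in [("capnear",(128,118),(543,133),30),("capout",(93,68),(588,90),30),("printnear",(104,516),(532,530),22),("printfar",(122,222),(537,232),22),("railfreetop",(122,105),(547,125),58),("railnear",(105,362),(541,380),58),("boardnear",(60,370),(593,392),10)]:
    A,B=pz(*a,z),pz(*b,z);D=A-B;print(n,A.round(1),B.round(1),"len",np.linalg.norm(D).round(1),"yaw",np.arctan2(-D[0],D[1]).round(4),"mid",((A+B)/2).round(1))
s=env.observe();c=get_calibration("wrist");print("wristcam in tool-ish",(-np.array(c["R"]).T@np.array(c["t"]).ravel()).round(1))
```

```text
capnear [665.1 150.7  30. ] [655.1 -58.9  30. ] len 209.9 yaw -0.0474 mid [660.1  45.9  30. ]
capout [691.4 168.7  30. ] [677.4 -82.4  30. ] len 251.4 yaw -0.0556 mid [684.4  43.1  30. ]
printnear [465.2 161.2  22. ] [455.2 -49.4  22. ] len 210.8 yaw -0.0474 mid [460.2  55.9  22. ]
printfar [613.1 154.2  22. ] [605.6 -55.2  22. ] len 209.5 yaw -0.036 mid [609.4  49.5  22. ]
railfreetop [664.  149.9  58. ] [651.7 -59.2  58. ] len 209.4 yaw -0.0586 mid [657.9  45.4  58. ]
railnear [536.3 156.5  58. ] [524.8 -53.3  58. ] len 210.1 yaw -0.0548 mid [530.5  51.6  58. ]
boardnear [539.9 186.   10. ] [525.2 -82.5  10. ] len 268.9 yaw -0.0548 mid [532.5  51.8  10. ]
wristcam in tool-ish [157.3 557.  385. ]
```

```bash
cat >> h.py <<'E'
from scipy.spatial.transform import Rotation as Ro
O=np.array([597.,48.8]);Y=-0.05
fx=np.array([np.cos(Y),np.sin(Y)]);fy=np.array([-fx[1],fx[0]])
def rep(*F):
    """frame-coordinates of TCP, and tool shift/turn shares to each frame target (x,y,z)"""
    s=env.observe();q=s["ee_rot"];R=Ro.from_quat([*q[1:],q[0]]).as_matrix();p=s["eef_pos"];d=p[:2]-O
    print("t %.2f"%s["time_s"],"frame",np.round([d@fx,d@fy,p[2]],1),"F",np.round([*(s["force"][:2]@np.c_[fx,fy]),s["force"][2]],1),"w %.2f"%s["gripper_width"])
    T=np.c_[[-fx[0],-fx[1],0],[*fy,0],[0,0,-1]]
    print("turn",np.round(Ro.from_matrix(R.T@T).as_rotvec()/(np.pi/2),4))
    for f in F:
        g=np.r_[O+f[0]*fx+f[1]*fy,f[2]];print(f,np.round(R.T@(g-p)/500,4))
E
python3 -c "
from h import *
rep((-165,0,200),(-165,0,120))"
```

```text
t 0.10 frame [-395.9  460.8  204.7] F [ 0.1 -0.9 -0.1] w 1.00
turn [-0.001  -0.0003 -0.2239]
(-165, 0, 200) [-0.751  -0.706   0.0104]
(-165, 0, 120) [-0.751  -0.7058  0.1704]
```

```bash
R='x'; python3 -m creep '[{"angular":[0,0,-0.224],"translation":[-0.751,-0.706,0.01],"fingers":1},{"angular":[0,0,-0.224],"translation":[-0.751,-0.706,0.01],"fingers":1},{"angular":[0,0,-0.224],"translation":[-0.751,-0.706,0.01],"fingers":1},{"angular":[0,0,-0.224],"translation":[-0.751,-0.706,0.01],"fingers":1},{"angular":[0,0,-0.224],"translation":[-0.751,-0.706,0.01],"fingers":1},{"angular":[0,0,-0.224],"translation":[-0.751,-0.706,0.01],"fingers":1},{"angular":[0,0,-0.224],"translation":[-0.751,-0.706,0.01],"fingers":1},{"angular":[0,0,-0.224],"translation":[-0.751,-0.706,0.01],"fingers":1}]'; python3 -c "
from h import *
rep((-165,0,200),(-165,0,120))"
```

```text
time_s: 0.77
eef_pos: [358.1, 224.7, 202.1]
ee_rot: [-0.0, 0.025, 1.0, -0.0]
force: [0.4, -0.7, 0.9]
gripper_width: 1.001
finger_force: 0.0
t 0.77 frame [-247.4  163.8  202.1] F [ 0.4 -0.7  0.9] w 1.00
turn [-0.     -0.      0.0004]
(-165, 0, 200) [-0.1646 -0.3277  0.0042]
(-165, 0, 120) [-0.1646 -0.3277  0.1642]
```

```bash
python3 -m creep '[{"angular":[0,0,0],"translation":[-0.165,-0.328,0.164],"fingers":1},{"angular":[0,0,0],"translation":[-0.165,-0.328,0.164],"fingers":1},{"angular":[0,0,0],"translation":[-0.165,-0.328,0.164],"fingers":1},{"angular":[0,0,0],"translation":[-0.165,-0.328,0.164],"fingers":1},{"angular":[0,0,0],"translation":[-0.165,-0.328,0.164],"fingers":1},{"angular":[0,0,0],"translation":[-0.165,-0.328,0.164],"fingers":1},{"angular":[0,0,0],"translation":[-0.165,-0.328,0.164],"fingers":1},{"angular":[0,0,0],"translation":[-0.165,-0.328,0.164],"fingers":1}]'
python3 - <<'E'
from h import *
p,d=snapshot("wrist");cv2.imwrite("pics/w1.png",p);np.save("w1.npy",d)
rep((-165,0,10))
E
```

```text
time_s: 1.43
eef_pos: [431.8, 59.2, 120.2]
ee_rot: [-0.0, 0.025, 1.0, 0.0]
force: [0.3, -0.1, -0.5]
gripper_width: 0.999
finger_force: 0.0
t 1.48 frame [-165.4    2.6  120.6] F [0.8 0.1 0.2] w 1.00
turn [ 0.0004 -0.      0.0004]
(-165, 0, 10) [-0.0008 -0.0053  0.2211]
```

View pics/w1.png

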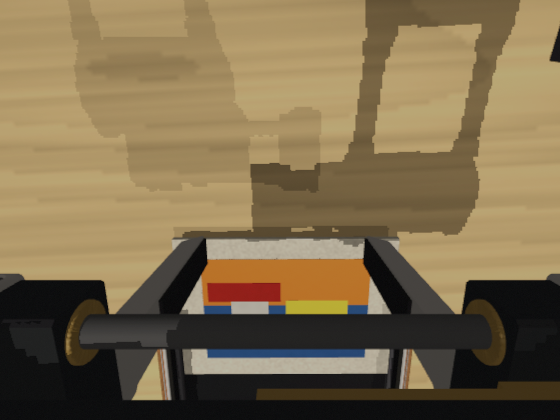

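The wrist view shows the print's near edge level at row ~239 (u 174–398), square to the gripper and ahead of the fingertips. Next: check its distance, then lower.

```bash
python3 - <<'E'
from h import *
d=np.load("w1.npy")
for u,v in [(185,241),(290,242),(390,241)]:
    X=w("wrist",d,u,v);e=X[:2]-O;print(X.round(1),(e@fx).round(1),(e@fy).round(1))
E
python3 -m creep '[{"angular":[0,0,0],"translation":[0,-0.005,0.22],"fingers":1},{"angular":[0,0,0],"translation":[0,-0.005,0.22],"fingers":1},{"angular":[0,0,0],"translation":[0,-0.005,0.22],"fingers":1},{"angular":[0,0,0],"translation":[0,-0.005,0.22],"fingers":1},{"angular":[0,0,0],"translation":[0,-0.005,0.22],"fingers":1}]'; python3 -c "
from h import *
rep((-145,0,10),(-90,0,10))"
```

```text
[418.9   3.5 131.1] -175.6 -54.2
[462.7  62.5  23.9] -134.8 6.9
[466.3 154.3  24.1] -135.8 98.8
time_s: 1.9
eef_pos: [431.2, 57.5, 10.2]
ee_rot: [-0.001, 0.024, 1.0, 0.0]
force: [0.2, 0.6, 0.6]
gripper_width: 1.0
finger_force: 0.0
t 1.90 frame [-166.     0.4   10.2] F [0.2 0.6 0.6] w 1.00
turn [ 0.0001 -0.0013  0.0014]
(-145, 0, 10) [-0.042  -0.0009  0.0003]
(-90, 0, 10) [-1.52e-01 -1.10e-03  1.00e-04]
```

```bash
python3 -m creep '[{"angular":[0,0,0],"translation":[-0.02,0,0],"fingers":1},{"angular":[0,0,0],"translation":[-0.04,0,0],"fingers":1},{"angular":[0,0,0],"translation":[-0.06,0,0],"fingers":1},{"angular":[0,0,0],"translation":[-0.08,0,0],"fingers":1},{"angular":[0,0,0],"translation":[-0.10,0,0],"fingers":1},{"angular":[0,0,0],"translation":[-0.12,0,0],"fingers":1},{"angular":[0,0,0],"translation":[-0.14,0,0],"fingers":1},{"angular":[0,0,0],"translation":[-0.14,0,0],"fingers":1}]'; python3 -c "
from h import *
rep((-82,0,10))"
```

```text
time_s: 2.57
eef_pos: [505.8, 52.4, 10.6]
ee_rot: [0.002, 0.025, 1.0, 0.0]
force: [0.4, 0.5, -0.0]
gripper_width: 0.999
finger_force: 0.0
t 2.57 frame [-91.2  -0.9  10.6] F [ 0.4  0.5 -0. ] w 1.00
turn [ 0.0001  0.0028 -0.0002]
(-82, 0, 10) [-0.0184  0.0019  0.0012]
```

```bash
python3 -m creep '[{"angular":[0,0,0],"translation":[-0.004,0,0],"fingers":1},{"angular":[0,0,0],"translation":[-0.008,0,0],"fingers":1},{"angular":[0,0,0],"translation":[-0.012,0,0],"fingers":1},{"angular":[0,0,0],"translation":[-0.016,0,0],"fingers":1}]'
python3 - <<'E'
from h import *
rep((-82,0,10))
p,d=snapshot("top");cv2.imwrite("pics/top2.png",cv2.resize(p[145:265,195:330],None,fx=5,fy=5,interpolation=cv2.INTER_CUBIC))
rep()
E
```

```text
time_s: 2.9
eef_pos: [508.7, 52.4, 10.1]
ee_rot: [-0.001, 0.025, 1.0, 0.0]
force: [-3.4, 0.2, 0.8]
gripper_width: 1.0
finger_force: 1.1
t 2.90 frame [-88.3  -0.8  10.1] F [-3.4  0.   0.8] w 1.00
turn [ 0.     -0.0015  0.0001]
(-82, 0, 10) [-0.0127  0.0016  0.0002]
t 2.95 frame [-86.7  -0.8  10.2] F [-0.6 -0.2 -0.5] w 1.00
turn [0.0001 0.0003 0.    ]
```

View pics/top2.png

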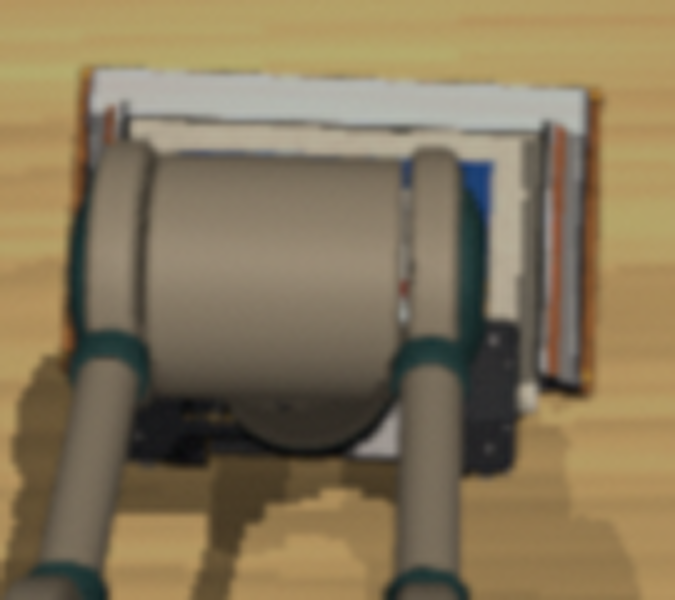

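The print is moving with about 3.4 N, and its far edge is already at or under the cap (row ~120–133). I'll press on until the force jumps.

```bash
python3 -m creep '[{"angular":[0,0,0],"translation":[-0.003,0,0],"fingers":1},{"angular":[0,0,0],"translation":[-0.006,0,0],"fingers":1},{"angular":[0,0,0],"translation":[-0.008,0,0],"fingers":1}]'; python3 -m creep '[{"angular":[0,0,0],"translation":[-0.002,0,0],"fingers":1},{"angular":[0,0,0],"translation":[-0.004,0,0],"fingers":1}]';python3 -c "
from h import *
rep()"
```

```text
time_s: 3.2
eef_pos: [513.1, 52.3, 10.2]
ee_rot: [-0.001, 0.025, 1.0, 0.0]
force: [-5.3, 0.8, 4.9]
gripper_width: 0.999
finger_force: 2.7
time_s: 3.37
eef_pos: [513.1, 52.3, 10.1]
ee_rot: [-0.003, 0.025, 1.0, 0.0]
force: [-9.2, 0.9, 7.0]
gripper_width: 1.001
finger_force: 4.3
t 3.37 frame [-84.   -0.7  10.1] F [-9.3  0.5  7. ] w 1.00
turn [ 0.0001 -0.0037 -0.0001]
```

```bash
python3 -m creep '[{"angular":[0,0,0],"translation":[-0.004,0,0],"fingers":1},{"angular":[0,0,0],"translation":[-0.008,0,0],"fingers":1},{"angular":[0,0,0],"translation":[-0.008,0,0],"fingers":1}]';python3 - <<'E'
from h import *
rep()
p,d=snapshot("top");cv2.imwrite("pics/top3.png",cv2.resize(p[145:265,195:330],None,fx=5,fy=5,interpolation=cv2.INTER_CUBIC))
p,d=snapshot("scene");cv2.imwrite("pics/sc3.png",cv2.resize(p[195:285,235:375],None,fx=5,fy=5,interpolation=cv2.INTER_CUBIC))
E
```

```text
time_s: 3.62
eef_pos: [513.1, 52.3, 9.8]
ee_rot: [-0.007, 0.025, 1.0, 0.0]
force: [-12.5, 1.5, 11.1]
gripper_width: 0.997
finger_force: 6.5
t 3.62 frame [-84.   -0.7   9.8] F [-12.6   0.9  11.1] w 1.00
turn [ 0.     -0.0087  0.    ]
```

View pics/sc3.png

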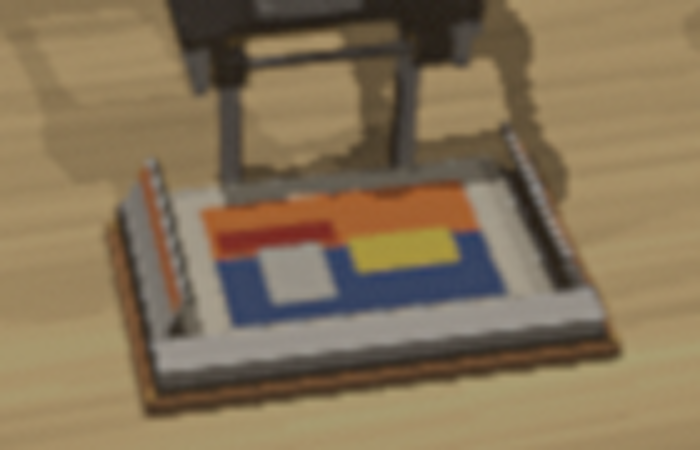

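The far edge is under the cap and the push is blocked at about 12 N, so it looks home. I'll retract, close the fingers and check the gap.

```bash
python3 -m creep '[{"angular":[0,0,0],"translation":[0.03,0,0],"fingers":1},{"angular":[0,0,0],"translation":[0.08,0,0],"fingers":1},{"angular":[0,0,0],"translation":[0.1,0,-0.06],"fingers":-1},{"angular":[0,0,0],"translation":[0.1,0,-0.14],"fingers":-1},{"angular":[0,0,0],"translation":[0.1,0,-0.22],"fingers":-1},{"angular":[0,0,0],"translation":[0.1,0,-0.22],"fingers":-1},{"angular":[0,0,0],"translation":[0.1,0,-0.22],"fingers":-1}]' 10;python3 - <<'E'
from h import *
rep((0,100,100),(0,98,65))
p,d=snapshot("wrist");cv2.imwrite("pics/w4.png",p)
g=np.load
for u in (230,280,330):
    P=[w("wrist",d,u,v) for v in range(150,330) ]
    for a,b in zip(P,P[1:]):
        if abs(a[2]-b[2])>5: print(u,[(np.round([(X[:2]-O)@fx,(X[:2]-O)@fy,X[2]],1)) for X in(a,b)])
E
```

```text
time_s: 4.3
eef_pos: [473.7, 54.2, 123.1]
ee_rot: [0.005, 0.025, 1.0, -0.0]
force: [1.1, 0.2, -0.2]
gripper_width: 0.684
finger_force: 0.0
t 4.30 frame [-123.4   -0.7  123.1] F [ 1.1  0.3 -0.2] w 0.68
turn [0.0001 0.0061 0.0001]
(0, 100, 100) [-0.2464  0.2014  0.0486]
(0, 98, 65) [-0.2457  0.1974  0.1186]
230 [array([-175.9,  -52.5,   -1.8]), array([-199.5,   -1.3,  301.1])]
230 [array([-199.5,   -1.3,  301.1]), array([-174.1,  -52.4,   -1. ])]
230 [array([-89.1, -56.1,  -0.7]), array([-133.7,  -33.7,  123. ])]
230 [array([-118.5,  -33.4,  128.8]), array([-66.4, -53.7,  20.4])]
230 [array([-18.2, -55.7,  21. ]), array([-154.2,  -14.8,  231.7])]
280 [array([-70.5,  -6.2,  -1.2]), array([-77.3,  -5.9,  17.1])]
280 [array([-18. ,  -6.1,  20.9]), array([-154.1,   -2.5,  231.5])]
330 [array([-70.8,  44.6,  -0.5]), array([-77.2,  41.9,  17.1])]
330 [array([-17.5,  43.6,  20.2]), array([-154.3,    9.8,  231.8])]
```

View pics/w4.png

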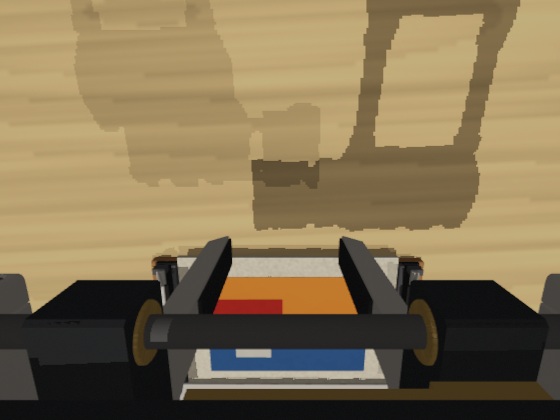

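The print's near edge now reads x≈-76 in the frame. That is 60 mm of travel, matching the gap I measured at the start, so it is home within measurement error. Next, the left rail.

```bash
python3 -m creep '[{"angular":[0,0,0],"translation":[-0.246,0.2,0.04],"fingers":-1},{"angular":[0,0,0],"translation":[-0.246,0.2,0.04],"fingers":-1},{"angular":[0,0,0],"translation":[-0.246,0.2,0.04],"fingers":-1},{"angular":[0,0,0],"translation":[-0.246,0.2,0.04],"fingers":-1},{"angular":[0,0,0],"translation":[-0.246,0.2,0.04],"fingers":-1},{"angular":[0,0,0],"translation":[-0.246,0.2,0.04],"fingers":-1},{"angular":[0,0,0],"translation":[-0.246,0.2,0.04],"fingers":-1},{"angular":[0,0,0],"translation":[-0.246,0.2,0.04],"fingers":-1}]';python3 - <<'E'
from h import *
rep((0,102,62))
p,d=snapshot("top")
import cv2
cv2.imwrite("pics/top4.png",cv2.resize(p[145:265,195:330],None,fx=5,fy=5))
E
```

```text
time_s: 5.02
eef_pos: [596.3, 147.2, 99.3]
ee_rot: [-0.001, 0.025, 1.0, -0.0]
force: [0.7, 0.1, 0.4]
gripper_width: 0.071
finger_force: 0.0
t 5.02 frame [-5.6 98.3 99.3] F [0.7 0.1 0.4] w 0.07
turn [-0.0005 -0.0017 -0.0003]
(0, 102, 62) [-0.0115  0.0075  0.0745]
```

```bash
python3 -m creep '[{"angular":[0,0,0],"translation":[-0.011,0.008,0.06],"fingers":-1},{"angular":[0,0,0],"translation":[-0.011,0.008,0.08],"fingers":-1},{"angular":[0,0,0],"translation":[-0.011,0.006,0.09],"fingers":-1},{"angular":[0,0,0],"translation":[-0.011,0.002,0.10],"fingers":-1},{"angular":[0,0,0],"translation":[-0.011,-0.004,0.11],"fingers":-1}]';python3 - <<'E'
from h import *
rep((0,90,36),(0,88,30))
E
```

```text
time_s: 5.48
eef_pos: [601.2, 141.7, 48.3]
ee_rot: [-0.001, 0.024, 1.0, -0.003]
force: [-7.8, -10.1, 23.5]
gripper_width: 0.005
finger_force: 11.8
t 5.48 frame [-0.4 93.  48.3] F [ -7.2 -10.5  23.5] w 0.00
turn [-0.0045 -0.0015  0.0014]
(0, 90, 36) [-0.0009 -0.0058  0.0247]
(0, 88, 30) [-0.0009 -0.0097  0.0367]
```

```bash
python3 -m creep '[{"angular":[0,0,0],"translation":[0,-0.012,0.012],"fingers":-1},{"angular":[0,0,0],"translation":[0,-0.016,0.022],"fingers":-1},{"angular":[0,0,0],"translation":[0,-0.018,0.03],"fingers":-1},{"angular":[0,0,0],"translation":[0,-0.018,0.036],"fingers":-1}]';python3 - <<'E'
from h import *
rep((0,88,30))
E
```

```text
time_s: 5.82
eef_pos: [600.6, 131.2, 28.0]
ee_rot: [-0.002, 0.024, 1.0, -0.004]
force: [-1.5, -8.6, 0.1]
gripper_width: 0.005
finger_force: 2.8
t 5.82 frame [-0.5 82.4 28. ] F [-1.1 -8.7  0.1] w 0.01
turn [-0.0056 -0.0019  0.0013]
(0, 88, 30) [-0.0011  0.0111 -0.004 ]
```

```bash
python3 -m creep '[{"angular":[0,0,0],"translation":[0,-0.005,-0.05],"fingers":-1},{"angular":[0,0,0],"translation":[0,-0.05,-0.13],"fingers":-1},{"angular":[0,0,0],"translation":[0,-0.1,-0.16],"fingers":-1},{"angular":[0,0,0],"translation":[0,-0.18,-0.16],"fingers":-1},{"angular":[0,0,0],"translation":[0,-0.18,-0.16],"fingers":-1}]';python3 - <<'E'
from h import *
rep((0,-102,62),(0,-102,90))
p,d=snapshot("scene");a=cv2.resize(p[195:285,235:375],None,fx=4,fy=4,interpolation=cv2.INTER_CUBIC);
cv2.imwrite("pics/sc5.png",a)
E
```

```text
time_s: 6.23
eef_pos: [598.7, 40.5, 109.8]
ee_rot: [0.002, 0.027, 1.0, -0.002]
force: [-0.8, -0.4, -0.3]
gripper_width: 0.006
finger_force: 0.0
t 6.23 frame [  2.1  -8.2 109.8] F [-0.8 -0.5 -0.3] w 0.01
turn [-0.0027  0.0023 -0.0024]
(0, -102, 62) [ 0.0038 -0.1872  0.0964]
(0, -102, 90) [ 0.0036 -0.1875  0.0404]
```

View pics/sc5.png

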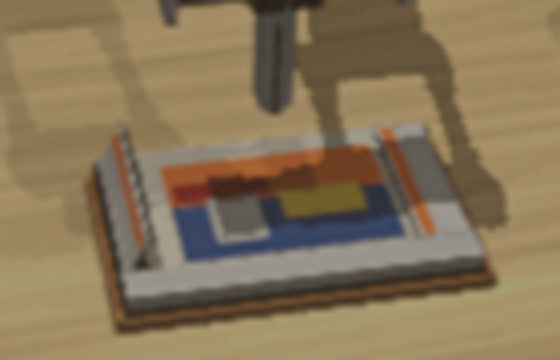

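The left rail lies flat and stays shut without contact; the right one still stands open. Same again, mirrored, for the right rail.

```bash
python3 -m creep '[{"angular":[0,0,0],"translation":[0,-0.187,0.01],"fingers":-1},{"angular":[0,0,0],"translation":[0,-0.187,0.02],"fingers":-1},{"angular":[0,0,0],"translation":[0,-0.187,0.02],"fingers":-1},{"angular":[0,0,0],"translation":[0,-0.187,0.02],"fingers":-1}]';python3 - <<'E'
from h import *
rep((0,-102,60),(0,-96,46))
E
```

```text
time_s: 6.62
eef_pos: [592.6, -48.5, 96.5]
ee_rot: [-0.001, 0.027, 1.0, 0.0]
force: [1.5, -0.2, 0.2]
gripper_width: 0.005
finger_force: 0.0
t 6.62 frame [  0.4 -97.4  96.5] F [ 1.5 -0.1  0.2] w 0.00
turn [ 0.     -0.0013 -0.0023]
(0, -102, 60) [ 0.0007 -0.0093  0.0731]
(0, -96, 46) [0.0007 0.0027 0.1011]
```

```bash
python3 -m creep '[{"angular":[0,0,0],"translation":[0,-0.009,0.055],"fingers":-1},{"angular":[0,0,0],"translation":[0,-0.009,0.073],"fingers":-1},{"angular":[0,0,0],"translation":[0,-0.006,0.083],"fingers":-1},{"angular":[0,0,0],"translation":[0,-0.001,0.093],"fingers":-1},{"angular":[0,0,0],"translation":[0,0.006,0.104],"fingers":-1}]';python3 - <<'E'
from h import *
rep((0,-88,30))
E
```

```text
time_s: 7.03
eef_pos: [592.7, -39.7, 46.9]
ee_rot: [-0.001, 0.025, 1.0, 0.002]
force: [-5.9, 8.1, 18.3]
gripper_width: 0.005
finger_force: 9.0
t 7.03 frame [  0.2 -88.6  46.9] F [-6.3  7.8 18.3] w 0.01
turn [ 0.0029 -0.0016 -0.0003]
(0, -88, 30) [0.0002 0.0011 0.0339]
```

```bash
python3 -m creep '[{"angular":[0,0,0],"translation":[0,0.006,0.012],"fingers":-1},{"angular":[0,0,0],"translation":[0,0.008,0.022],"fingers":-1},{"angular":[0,0,0],"translation":[0,0.008,0.03],"fingers":-1},{"angular":[0,0,0],"translation":[0,0.008,0.034],"fingers":-1}]';python3 -c "
from h import *
rep()"; python3 -m creep '[{"angular":[0,0,0],"translation":[0,0,-0.06],"fingers":-1},{"angular":[0,0,0],"translation":[0.05,0.02,-0.14],"fingers":-1},{"angular":[0,0,0],"translation":[0.12,0.04,-0.2],"fingers":-1},{"angular":[0,0,0],"translation":[0.2,0.04,-0.25],"fingers":-1},{"angular":[0,0,0],"translation":[0.28,0.04,-0.28],"fingers":-1},{"angular":[0,0,0],"translation":[0.36,0.04,-0.3],"fingers":-1},{"angular":[0,0,0],"translation":[0.36,0.04,-0.3],"fingers":-1},{"angular":[0,0,0],"translation":[0.36,0.04,-0.3],"fingers":-1}]';python3 - <<'E'
from h import *
p,d=snapshot("scene");a=cv2.resize(p[185:285,125:445],None,fx=2.4,fy=2.4,interpolation=cv2.INTER_CUBIC)
p,d=snapshot("top");b=cv2.resize(p[145:265,195:330],None,fx=2.8,fy=2.8,interpolation=cv2.INTER_CUBIC)
c=np.zeros((a.shape[0]+b.shape[0],a.shape[1],3),np.uint8);c[:a.shape[0]]=a;c[a.shape[0]:,:b.shape[1]]=b
cv2.imwrite("pics/fin.png",c);rep()
E
```

```text
time_s: 7.37
eef_pos: [593.4, -29.0, 30.1]
ee_rot: [-0.0, 0.027, 1.0, 0.008]
force: [-1.1, 22.5, 7.9]
gripper_width: 0.004
finger_force: 10.6
t 7.37 frame [  0.3 -77.9  30.1] F [-2.2 22.4  7.9] w 0.00
turn [ 0.01   -0.0008 -0.0025]
time_s: 8.03
eef_pos: [412.0, -8.7, 180.2]
ee_rot: [0.001, 0.024, 1.0, 0.0]
force: [0.5, 0.6, -0.1]
gripper_width: 0.004
finger_force: 0.0
t 8.13 frame [-177.8  -67.5  179.3] F [-0.3 -0.4 -0.3] w 0.00
turn [0.0001 0.0023 0.0007]
```

View pics/fin.png

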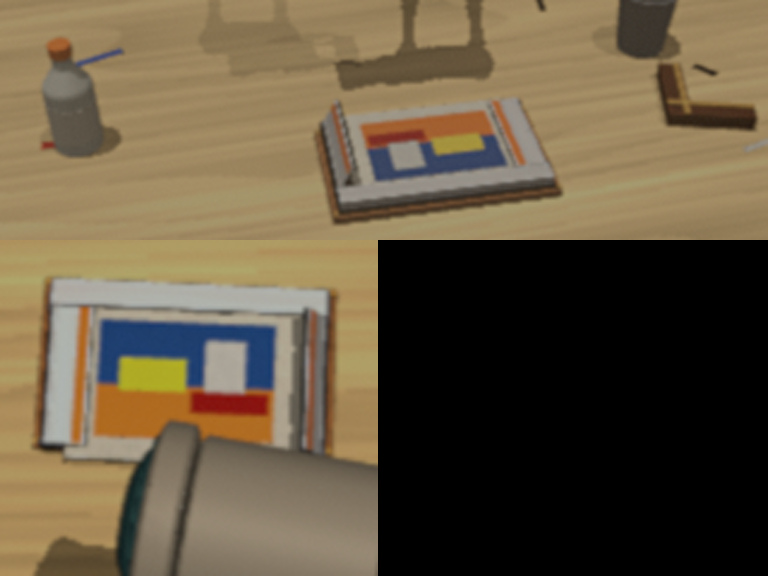

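The right rail sprang open again because the fingers slipped off its free edge, inward to y≈-78. The left rail is shut and the print's far edge is still under the cap. I'll repeat with the fingers further outboard.

```bash
python3 -m creep '[{"angular":[0,0,0],"translation":[-0.08,-0.02,0.03],"fingers":-1},{"angular":[0,0,0],"translation":[-0.16,-0.04,0.07],"fingers":-1},{"angular":[0,0,0],"translation":[-0.24,-0.06,0.11],"fingers":-1},{"angular":[0,0,0],"translation":[-0.32,-0.075,0.15],"fingers":-1},{"angular":[0,0,0],"translation":[-0.355,-0.075,0.18],"fingers":-1},{"angular":[0,0,0],"translation":[-0.355,-0.075,0.18],"fingers":-1},{"angular":[0,0,0],"translation":[-0.355,-0.075,0.18],"fingers":-1}]';python3 -c "
from h import *
rep((0,-107,60),(0,-102,52),(0,-98,44),(0,-96,36),(0,-94,28))"
```

```text
time_s: 8.72
eef_pos: [592.0, -56.5, 84.6]
ee_rot: [-0.002, 0.025, 1.0, 0.001]
force: [0.6, 0.3, 0.8]
gripper_width: 0.007
finger_force: 0.0
t 8.72 frame [   0.2 -105.4   84.6] F [0.6 0.3 0.8] w 0.01
turn [ 0.0008 -0.0031  0.0002]
(0, -107, 60) [ 0.0003 -0.0032  0.0492]
(0, -102, 52) [0.0002 0.0068 0.0653]
(0, -98, 44) [0.0001 0.0148 0.0813]
(0, -96, 36) [0.     0.0188 0.0973]
(0, -94, 28) [-1.000e-04  2.280e-02  1.133e-01]
```

```bash
python3 -m creep '[{"angular":[0,0,0],"translation":[0,-0.003,0.03],"fingers":-1},{"angular":[0,0,0],"translation":[0,-0.003,0.05],"fingers":-1},{"angular":[0,0,0],"translation":[0,0.004,0.065],"fingers":-1},{"angular":[0,0,0],"translation":[0,0.012,0.08],"fingers":-1}]';python3 -c "
from h import *
rep((0,-96,36),(0,-94,28))"
```

```text
time_s: 9.05
eef_pos: [591.0, -47.9, 50.8]
ee_rot: [0.001, 0.026, 1.0, 0.003]
force: [-5.0, 9.9, 25.2]
gripper_width: 0.009
finger_force: 15.8
t 9.05 frame [ -1.2 -96.9  50.8] F [-5.5  9.7 25.2] w 0.01
turn [ 0.0032  0.0007 -0.0014]
(0, -96, 36) [-0.0023  0.0016  0.0296]
(0, -94, 28) [-0.0023  0.0055  0.0456]
```

```bash
python3 -m creep '[{"angular":[0,0,0],"translation":[0,0.004,0.012],"fingers":-1},{"angular":[0,0,0],"translation":[0,0.006,0.022],"fingers":-1},{"angular":[0,0,0],"translation":[0,0.006,0.03],"fingers":-1}]';python3 -c "
from h import *
rep()"; python3 -m creep '[{"angular":[0,0,0],"translation":[0,0.002,0.006],"fingers":-1},{"angular":[0,0,0],"translation":[0,0.002,0.006],"fingers":-1}]'
python3 -c "
from h import *
rep()"
```

```text
time_s: 9.3
eef_pos: [591.4, -38.4, 36.3]
ee_rot: [0.001, 0.028, 1.0, 0.008]
force: [0.7, 23.8, 11.9]
gripper_width: 0.008
finger_force: 15.0
t 9.30 frame [ -1.2 -87.3  36.3] F [-0.5 23.9 11.9] w 0.01
turn [ 0.01    0.0015 -0.0034]
time_s: 9.47
eef_pos: [590.6, -45.4, 30.8]
ee_rot: [0.0, 0.024, 1.0, 0.0]
force: [-0.3, 0.3, 0.0]
gripper_width: 0.003
finger_force: 0.0
t 9.47 frame [ -1.6 -94.4  30.8] F [-0.3  0.3  0. ] w 0.00
turn [0.0002 0.0002 0.001 ]
```

The force dropped to zero at edge height with the tool still over the rail, so it snapped. I'll back off and look.

```bash
python3 -m creep '[{"angular":[0,0,0],"translation":[0,0,-0.06],"fingers":-1},{"angular":[0,0,0],"translation":[0.05,0.02,-0.14],"fingers":-1},{"angular":[0,0,0],"translation":[0.12,0.04,-0.2],"fingers":-1},{"angular":[0,0,0],"translation":[0.2,0.04,-0.26],"fingers":-1},{"angular":[0,0,0],"translation":[0.28,0.04,-0.3],"fingers":-1},{"angular":[0,0,0],"translation":[0.36,0.04,-0.3],"fingers":-1},{"angular":[0,0,0],"translation":[0.44,0.04,-0.3],"fingers":-1},{"angular":[0,0,0],"translation":[0.5,0.04,-0.3],"fingers":-1}]'; python3 -m creep '[{"angular":[0,0,0],"translation":[0.1,0,0],"fingers":-1},{"angular":[0,0,0],"translation":[0.1,0,0],"fingers":-1},{"angular":[0,0,0],"translation":[0.1,0,0],"fingers":-1}]';python3 - <<'E'
from h import *
p,d=snapshot("scene");a=cv2.resize(p[185:285,125:445],None,fx=2.4,fy=2.4,interpolation=cv2.INTER_CUBIC)
p,d=snapshot("top");b=cv2.resize(p[145:265,195:330],None,fx=2.8,fy=2.8,interpolation=cv2.INTER_CUBIC)
c=np.zeros((a.shape[0]+b.shape[0],a.shape[1],3),np.uint8);c[:a.shape[0]]=a;c[a.shape[0]:,:b.shape[1]]=b
cv2.imwrite("pics/fin2.png",c);rep()
E
```

```text
time_s: 10.13
eef_pos: [346.2, -14.9, 180.9]
ee_rot: [0.001, 0.025, 1.0, -0.001]
force: [-0.5, -0.3, 1.5]
gripper_width: 0.007
finger_force: 0.0
time_s: 10.38
eef_pos: [295.0, -11.9, 180.2]
ee_rot: [0.0, 0.025, 1.0, -0.0]
force: [0.1, 0.0, 0.6]
gripper_width: 0.006
finger_force: 0.0
t 10.48 frame [-294.3  -76.3  180.8] F [ 0.7 -1.2 -0.6] w 0.00
turn [-0.0006  0.0022 -0.0003]
```

View pics/fin2.png

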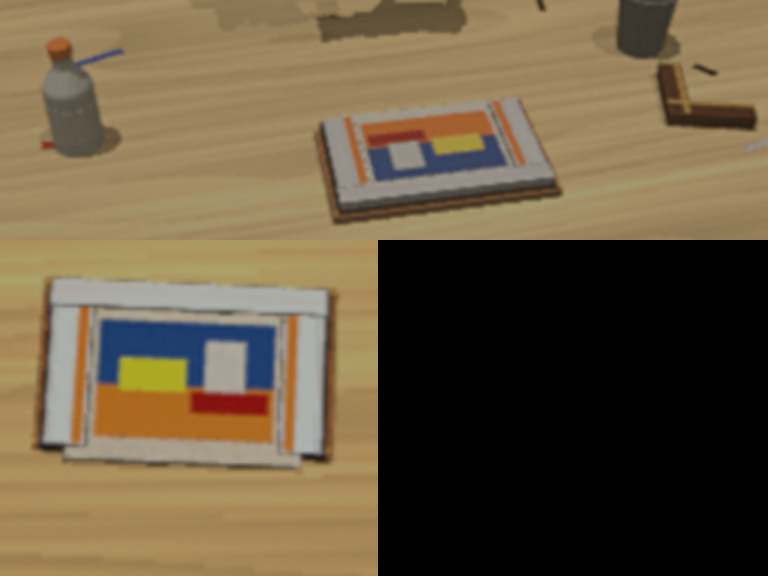

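Both rails are shut and flat, and the bottle, corner sample and cup haven't moved. One last numeric check that the print is still home before I hand in.

Run:
```python
from h import *
c=get_calibration("top");K=np.array(c["mtx"]);R=np.array(c["R"]);t=np.array(c["t"]).ravel()
p0=cv2.imread("pics/top0.png");p,_=snapshot("top")
def pz(u,v,z):
    o=-R.T@t;r=R.T@np.linalg.inv(K)@[u,v,1];X=o+r*(z-o[2])/r[2];return (X[:2]-O)@fx
S=lambda im,u:np.gradient(cv2.cvtColor(im,6)[:,u-2:u+3].mean(1).astype(float))
def edge(im,u,lo,hi):
    g=np.abs(S(im,u)[lo:hi]);k=g.argmax();s=slice(max(k-1,0),k+2);return lo+(g[s]@np.arange(len(g))[s])/g[s].sum()
sat=lambda im:cv2.cvtColor(im,cv2.COLOR_BGR2HSV)[...,1]
def es(im,u,lo,hi):
    g=np.abs(np.gradient(sat(im)[:,u-2:u+3].mean(1).astype(float)))[lo:hi];k=g.argmax();s=slice(max(k-1,0),k+2);return lo+(g[s]@np.arange(len(g))[s])/g[s].sum()
for u in (235,250,265,280):
    print(u,"near0",pz(u,es(p0,u,243,257),20).round(1),"far0",pz(u,edge(p0,u,184,197),22).round(1),"near1",pz(u,es(p,u,219,233),20).round(1),"cap",pz(u,edge(p0,u,165,177),30).round(1))
```

```text
235 near0 -138.5 far0 12.0 near1 -74.7 cap 64.5
250 near0 -137.5 far0 11.3 near1 -75.6 cap 64.1
265 near0 -138.4 far0 12.4 near1 -75.3 cap 63.0
280 near0 -137.3 far0 11.6 near1 -75.3 cap 64.1
```

```bash
python3 -c "
from rig import workorder
print(workorder.job_done())"
```

```text
the job is handed in; nothing more can be done
None
```

The print is home against the far stop to within about 1 mm by camera, both side rails are snapped shut (the right one on the second press), the bottle, corner sample and cup were left untouched, and the job is handed in.

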